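Clamp the frame corner and hold the square in it

ROBOT

A 7-joint arm with a two-finger parallel gripper is mounted at the origin on a cart in front of the work surface, level with it; the furniture and walls round the work are solid. World frame = base frame: x ahead of the robot, y to its left, z up, the work surface at z = 0. Lengths are in m, angles in rad, forces in N, time in s.
With the tool pointing down it reaches from about 0.35 to 0.9 m from the base axis. Payload 8.1 kg.
Tool frame: the origin (TCP) lies on the centre line of the jaws, within the pads' length; the fingertips stand 17 mm ahead of it and the grasp point (between the pads) lies 2 mm behind it; z points along the fingers, y is the direction in which the jaws open and shut (so a half turn about z gives the same grasp; the last joint's range is limited). The gripper opens to 92 mm and grips with 3 to 60 N. Pads are 19 mm wide; open, the fingers measure 130 mm over their backs; the gripper's body (75 mm by 190 mm) begins 47 mm behind the grasp point.
Start: joints at [1.103, 0.434, 0.025, 1.573, -0.012, 1.134, -0.075], TCP at [0.223, -0.584, 0.244] pointing down, gripper open.
Joint ranges: [-2.62, 2.62], [-0.44, 2.09], [-1.27, 1.32], [0.08, 2.57], [-1.32, 4.46], [0.12, 2], [-2.74, 2.74]. Speed limits (rad/s): [2.22, 2.22, 3.01, 3.01, 3.14, 3.14, 3.14].

INTERFACE

Orientations are given as a rotation vector (axis times angle).
In Python, from cell import arm, imaging, job gives the robot as it stands.
- The arm moves only by the tool jog_arm, never from a script. Its argument "moves" is a list of rows, each an object with "fingers": the closure, from -1 (fully open) to 1 (shut); "xyz": the shift along the tool's x, y, z in cm, a list of three; "angular": the turn, a rotation vector about the tool's x, y, z in rad, a list of three. In form: [{"fingers": fingers, "xyz": [dx, dy, dz], "angular": [ax, ay, az]}, ...]. A call has 1 to 12 rows; each row is the pose to reach, as a shift and turn from the pose commanded when the call began, along the tool's axes at that moment; what a row does not reach only later rows make up. A row lasts 1/8 s, in which the tool goes at most 62.5 mm and 10.7 degrees, less where a joint would pass 70% of its speed; a pose out of reach is approached as far as the arm can. A call with a gripper value outside its range is refused whole. The fingers move at their own pace and stop on an object; "grip_force" is the grip in N (left out, the last holds). Time passes only in rows, so rows that repeat a pose let the fingers close. It gives the time, the measured TCP pose, the force and the opening at its end, in the units of the state.
- arm.observe(): the state, without advancing time (a new reading comes with each control period).
- imaging.get_image(name): name is "scene" or "top" or "wrist"; returns the picture (384x512x3 uint8, red, green, blue); there is no depth.
- imaging.camera_params(name): a dict with "fx", "fy", "cx", "cy" (pixels), "dist" ([k1, k2, p1, p2, k3] as OpenCV has them; the pictures are not rectified), "rvec" (rotation vector, rad) and "tvec" (3), from world to camera coordinates, as OpenCV has them; the wrist camera has in their place "hand_eye" (4x4, takes a point from camera to tool coordinates, whose origin is the TCP and whose axes are the flange's). Camera axes: x right, y down, z forward; pixel columns grow to the right and rows downward; lengths in m; the calibration is good to about 2 mm. A picture is of the moment at which its call begins: read the wrist's pose just before it. camera_params takes no time and is no camera call.
- job.sign_off(): hands the job in, once; it reports no verdict.
The state is a dict: "clock": time; "joints": joint angles; "dq": joint speeds; "joint_efforts": joint torques, N m; "position": TCP position; "ee_rot": TCP orientation; "force": force on the tool from outside, world axes, zero at the start; "ft_torque": the same for the moment, N m; "width": opening from 0.0 (shut) to 1.0 (fully open).
Only numpy, scipy, OpenCV 4.12 (cv2) and the standard library are available. Lean on these libraries where they do the work, as an engineer would, in place of code of your own. Each camera call takes 0.05 s, during which the arm holds its last target. There are 200 camera calls.

TASK

A small frame corner, a plate with a stud butted against it, has just been loaded on the plywood jig: first swing the raised clamp bar fully down onto the plate. Then pick up the aluminium square by its upright wooden grip, set it flat on the jig board and press its heel into the inside corner until one leg bears along the plate and the other along the stud. Finish while still gripping it and pressing it firmly against both, and leave the other things where they are.

Things in the scene. Friction and masses are not known exactly. Their poses are not given: they have to be found in the camera images.
- corner (a point): inside corner of plate and stud, at the top of the jig board. Axes turn with the jig: +x points into the plate, whose face is at x = 0 and runs from here along -y for 112 mm; the stud's face is at y = 0 and runs from here along -x for 110 mm, the stud on the +y side. Seated, the square's grip axis is at x = -35 mm, y = -35 mm
- jig: plywood jig board, 150x170 mm, 12 mm thick, fixed to the desk; origin on the desk, axes as of point corner, which is at (45, 55, 12) mm in it
- plate: light wooden batten, the cross piece of the frame corner, on the far side of the jig, 22 mm wide, rising 24 mm above the board, fixed; origin and axes as of the jig
- stud: darker wooden batten butted against the plate, running towards the robot, 22 mm wide, rising 24 mm above the board, fixed; origin and axes as of the jig
- clamp_bar (a joint): clamp bar hinge, rad: 0 = fully down, level, its rubber foot on the plate (a stop); larger = raised, up to 1.2. Stiff: it stays where it is left; 2 to 4 N down on the ball moves it
- clamp_ball (a point): centre of the black ball, 24 mm across, at the free end of the steel clamp bar, 156 mm from the hinge; when the bar is fully down the ball is 50 mm above the desk
- clamp_hinge (a point): centre of the clamp bar's hinge pin, 50 mm above the desk beside the stud end of the plate; axes as of the jig; the pin lies along x, the bar when down lies along -y from here, and it rises in the y-z plane of this point
- square_grip (a point): centre of the square's upright round wooden grip, 26 mm in diameter, graspable from 22 to 60 mm above the underside; this point is 42 mm above the underside, close to over the centre of mass. Axes turn with the square: the plate leg's outer face is at x = +35 mm, the stud leg's at y = +35 mm, the heel at (+35, +35) mm. Seated, its axes are parallel to those of point corner
- square: aluminium square, about 250 g, slides easily on the wood (friction 0.2 to 0.3), legs 80 mm long, 18 mm wide, 14 mm high (plate leg y +29 to -45 mm, stud leg x +29 to -45 mm); origin on the underside below the grip's centre, axes as of its grip
- heel_p (a point): on the outer face of the square's plate leg, 6 mm from the heel, 7 mm above the underside
- toe_p (a point): on the outer face of the square's plate leg, at its free end, 7 mm above the underside
- heel_s (a point): on the outer face of the square's stud leg, 6 mm from the heel, 7 mm above the underside
- toe_s (a point): on the outer face of the square's stud leg, at its free end, 7 mm above the underside
- tape_roll: bystander: roll of tape lying flat, 46 mm across, 18 mm high; origin under its centre
- glue_bottle: bystander: small glue bottle, 45 mm across, 104 mm high; origin under its centre
- wax_block: bystander: brown block of wax, 30x56x22 mm; origin under its centre

How it is judged:
On the way:
1. the clamp bar is swung fully down (value of joint clamp_bar below 0.06 rad), for 0.2 s.
At the end, for the whole second after the job is handed in: the clamp bar is down (within 0.06 rad); both ends of each of the square's legs are within 2.5 mm of the plate's or stud's face; the square lies flat on the board (within 5 mm, tilt under 0.06 rad), touches plate and stud with more than 1 N each, and the fingers still hold it with more than 1 N (value of joint clamp_bar below 0.06 rad and x of each of heel_p, toe_p in the frame of corner above -0.0025 m and y of each of heel_s, toe_s in the frame of corner above -0.0025 m and z of toe_p in the frame of corner between 0.002 and 0.012 m and z of toe_s in the frame of corner below 0.012 m and angle between square_grip's own z axis and vertical below 0.06 rad and contact force between square and plate above 1 N and contact force between square and stud above 1 N and contact force between the fingers and square above 1 N); the arm keeps its last pose, push and grip.
It fails at once if a bystander was shifted by more than 40 mm (distance of any of tape_roll, glue_bottle, wax_block from where it was at the start of the episode above 0.04 m).
It also fails if it takes over 54 s, if anything falls off the work surface, if the arm or the gripper's body presses on something with over 40 N, if the wrist force passes 120 N, or if a joint passes its speed limit or range.

## Working session

There is one attempt and no reset: what is moved stays moved. The work goes in short steps, Python scripts to look and compute and a tool call to move; the robot and the scene stay as the last step left them, time stands still between calls to the robot, and variables do not carry over. Pictures are saved under pics/ and viewed, about 8 in all and at most 12, crops included, and the job is handed in when it is done.

Besides the shell and the picture viewer there is one more tool, called after "Request:" as name(argument=value, ...) on one line, values as JSON. jog_arm: Moves the arm, as the interface text tells. Its arguments: {"type":"object","properties":{"moves":{"type":"array"},"grip_force":{"type":"number"}},"required":["moves"]}

```bash
ls; mkdir -p pics; python3 - <<'E'
from cell import arm,imaging,job
import cv2
print(arm.observe())
for n in("scene","top"):
    p=imaging.camera_params(n);print(n,p)
    cv2.imwrite(f"pics/{n}0.png",imaging.get_image(n)[:,:,::-1])
print(imaging.camera_params("wrist"))
E
```

```text
pics
{'clock': 0.0, 'joints': array([ 1.1034192 ,  0.43522766,  0.02496413,  1.57408361, -0.01161329,
        1.13398982, -0.07509212]), 'dq': array([-6.19039264e-04, -1.53947624e-03, -1.04491425e-03, -6.13133753e-04,
       -1.58686918e-03,  6.12666771e-06, -6.68410506e-04]), 'joint_efforts': array([ 1.96564863e-03, -6.67851591e+01,  9.85987298e-01, -3.14454424e+01,
       -6.05346495e-02,  4.29122290e-02,  1.21552316e-04]), 'position': array([ 0.22275114, -0.58344767,  0.24294715]), 'ee_rot': array([-3.08801630e+00, -5.69453543e-01,  6.39002508e-04]), 'force': array([0.27938464, 0.13803578, 0.37042665]), 'ft_torque': array([-0.02785327,  0.05100352, -0.02203758]), 'width': 0.9991255939802869}
scene {'fx': 361.2949708667071, 'fy': 361.2949708667071, 'cx': 255.46836074559818, 'cy': 188.66007391075948, 'dist': array([-0.10207224,  0.        ,  0.        ,  0.        ,  0.        ]), 'rvec': array([ 1.20860057, -2.42881807,  0.86977944]), 'tvec': array([0.65666834, 0.23093858, 0.74413445])}
top {'fx': 449.4497389693252, 'fy': 449.4497389693252, 'cx': 255.1608756855724, 'cy': 193.86901776670567, 'dist': array([0.04409289, 0.        , 0.        , 0.        , 0.        ]), 'rvec': array([ 2.19085236, -2.18764017,  0.07316301]), 'tvec': array([0.35122053, 0.58246467, 0.99986835])}
{'fx': 330.38469456808764, 'fy': 330.38469456808764, 'cx': 257.5843218945309, 'cy': 189.27964123079232, 'dist': array([-0.09264723,  0.        ,  0.        ,  0.        ,  0.        ]), 'hand_eye': array([[ 1.94943507e-03, -9.53094786e-01, -3.02665704e-01,
         8.21332191e-02],
       [ 9.99998071e-01,  1.78493701e-03,  8.20103356e-04,
        -2.14600585e-04],
       [-2.41397018e-04, -3.02666719e-01,  9.53096427e-01,
        -1.40718447e-01],
       [ 0.00000000e+00,  0.00000000e+00,  0.00000000e+00,
         1.00000000e+00]])}
```

View pics/scene0.png

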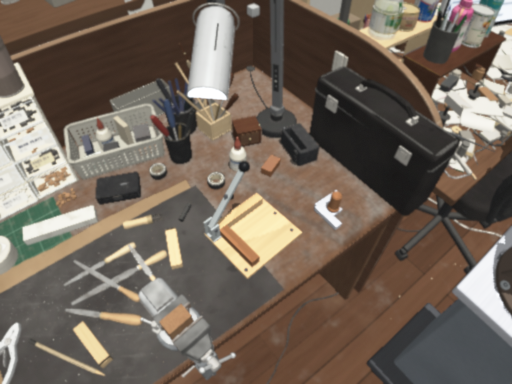

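View pics/top0.png

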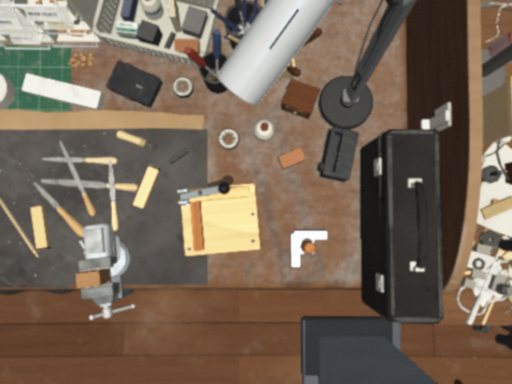

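The scene view shows the jig around (253,233), the raised clamp with its ball at (243,167) and the square at (330,207). In the top view the jig is at (220,220), the stud at (196,225), the ball at (225,187) and the square's heel at about (292,232). Next I'll look at enlarged crops.

```bash
cat > h.py <<'E'
import cv2,numpy as np
from scipy.spatial.transform import Rotation as R
from cell import arm,imaging,job
def ray(n,uv,st=None):
    p=imaging.camera_params(n);K=np.array([[p['fx'],0,p['cx']],[0,p['fy'],p['cy']],[0,0,1]])
    d=cv2.undistortPoints(np.array(uv,float).reshape(-1,1,2),K,p['dist']).reshape(-1,2)
    d=np.c_[d,np.ones(len(d))]
    if 'rvec' in p:
        M=cv2.Rodrigues(p['rvec'])[0];return -M.T@p['tvec'],d@M
    st=st or arm.observe();T=np.eye(4);T[:3,:3]=R.from_rotvec(st['ee_rot']).as_matrix();T[:3,3]=st['position']
    T=T@p['hand_eye'];return T[:3,3],d@T[:3,:3].T
def plane(n,uv,z,st=None):
    o,d=ray(n,uv,st);return o+d*((z-o[2])/d[:,2])[:,None]
def tri(a,ua,b,ub):
    o,d=ray(a,ua);q,e=ray(b,ub);d=d[0];e=e[0]
    s=np.linalg.lstsq(np.c_[d,-e],q-o,rcond=None)[0];x,y=o+d*s[0],q+e*s[1];return (x+y)/2,np.linalg.norm(x-y)
E
python3 - <<'E'
import cv2
t=cv2.imread('pics/top0.png')[170:280,170:340];s=cv2.imread('pics/scene0.png')[150:280,190:360]
a=cv2.resize(t,None,fx=4.7,fy=4.7,interpolation=cv2.INTER_CUBIC);cv2.imwrite('pics/t1.png',a)
a=cv2.resize(s,None,fx=4.5,fy=4.5,interpolation=cv2.INTER_CUBIC);cv2.imwrite('pics/s1.png',a)
E
```

```text
(no output)
```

View pics/t1.png

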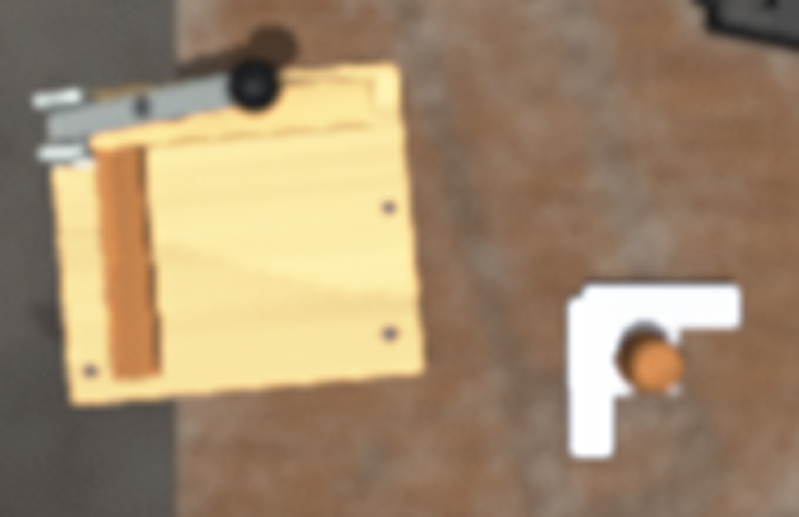

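View pics/s1.png

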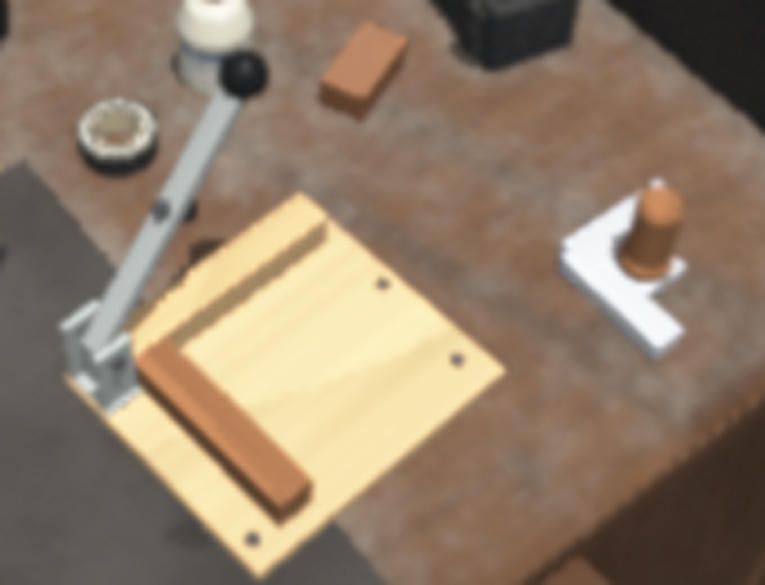

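The top crop shows the jig corners at (400,65), (425,372) and (72,405), the ball at (253,85), and the square's faces at row 285 and column 568. The scene crop has the ball at (243,75). I'll turn these into positions.

```bash
python3 - <<'E'
from h import *
np.set_printoptions(precision=4,suppress=True)
T=lambda u:(np.array(u,float)+.5)/4.7-.5+[170,170]
S=lambda u:(np.array(u,float)+.5)/4.5-.5+[190,150]
j=plane('top',T([(400,65),(425,372),(72,405)]),.012)
print(j,np.linalg.norm(j[0]-j[1]),np.linalg.norm(j[1]-j[2]))
# yaw: far-right->near-right is -x
dx=j[0]-j[1];dy=j[2]-j[1]
y1=np.arctan2(dx[1],dx[0]);y2=np.arctan2(-dy[0],dy[1]);print('yaws',y1,y2)
yaw=(y1+y2)/2;c=(j[0]+j[2])/2
Rz=lambda a:R.from_euler('z',a).as_matrix()
cor=c+Rz(yaw)@[.045,.055,0];print('centre',c,'corner',cor,'seat grip',cor+Rz(yaw)@[-.035,-.035,0])
js=plane('scene',S([(505,371),(260,578),(302,192)]),.012);print('scene nearR,nearL,farR',js)
b,e=tri('top',[T((253,85))],'scene',[S((243,75))]);print('ball',b,e)
bj=Rz(-yaw)@(b-c);print('ball in jig',bj)
th=np.arcsin((b[2]-.05)/.156);print('theta',th,'hinge y jig',bj[1]+.156*np.cos(th))
sq=plane('top',T([(585,284),(740,284),(568,298),(568,457),(740,328),(614,457)]),.014);print('sq',sq)
a1=np.arctan2(-(sq[1]-sq[0])[0]*-1,-(sq[1]-sq[0])[1]);a2=np.arctan2((sq[2]-sq[3])[1],(sq[2]-sq[3])[0]);print('sq yaws',-a1,a2)
top=tri('top',[T((655,366))],'scene',[S((662,205))]);print('grip top',top)
print(R.from_rotvec(arm.observe()['ee_rot']).as_matrix())
E
```

```text
[[0.6063 0.3531 0.012 ]
 [0.458  0.3409 0.012 ]
 [0.4422 0.5103 0.012 ]] 0.14874725766046673 0.17015243586725498
yaws 0.08242924681065089 0.09306867242036822
centre [0.5242 0.4317 0.012 ] corner [0.5642 0.4904 0.012 ] seat grip [0.5324 0.4525 0.012 ]
scene nearR,nearL,farR [[0.4568 0.3435 0.012 ]
 [0.4403 0.5116 0.012 ]
 [0.6125 0.3554 0.012 ]]
ball [0.5839 0.4135 0.1701] 0.000228224987595898
ball in jig [ 0.0578 -0.0234  0.1581]
theta 0.8789988209275947 hinge y jig 0.07613446313182898
sq [[0.5004 0.2639 0.014 ]
 [0.5005 0.1893 0.014 ]
 [0.4936 0.2721 0.014 ]
 [0.4179 0.2724 0.014 ]
 [0.4795 0.1895 0.014 ]
 [0.4179 0.2504 0.014 ]]
sq yaws -0.002246628140690801 -0.004555237977278118
grip top (array([0.4634, 0.2359, 0.0606]), np.float64(0.0007624122424245776))
[[ 0.9342  0.3567 -0.0006]
 [ 0.3567 -0.9342  0.0013]
 [-0.0001 -0.0014 -1.    ]]
```

```bash
python3 - <<'E'
from h import *
np.set_printoptions(precision=4,suppress=True)
for a,b in(((380,170),(333,102)),((380,283),(403,156)),((418,210),(385,95))):print(tri('top',[a],'scene',[b]))
print(plane('top',[(361,143),(363,300),(440,320),(440,130)],.2))
print(plane('top',[(264,129),(229,139),(291,158)],.02), 'lamp',plane('top',[(225,85),(248,103),(320,0)],.4))
for a,b in(((245,100),(195,90)),((232,85),(225,95))):print(tri('top',[a],'scene',[b]))
E
```

```text
(array([0.6195, 0.1151, 0.1769]), np.float64(0.004618643545978538))
(array([0.4035, 0.1152, 0.1669]), np.float64(0.0017818165876473079))
(array([0.5342, 0.0555, 0.2243]), np.float64(0.014686361854529468))
[[0.6658 0.1545 0.2   ]
 [0.3763 0.1553 0.2   ]
 [0.3418 0.0174 0.2   ]
 [0.69   0.0078 0.2   ]]
[[0.7303 0.3321 0.02  ]
 [0.7071 0.4119 0.02  ]
 [0.6637 0.2707 0.02  ]] lamp [[0.7135 0.3962 0.4   ]
 [0.6875 0.3632 0.4   ]
 [0.8377 0.2595 0.4   ]]
(array([0.7471, 0.3913, 0.2529]), np.float64(0.0497263477803771))
(array([0.7437, 0.3758, 0.2452]), np.float64(0.049892225072665365))
```

Request:
jog_arm(moves=[{"fingers":1,"xyz":[0,0,-6],"angular":[0,0,0]},{"fingers":1,"xyz":[0,0,-12],"angular":[0,0,-0.1]},{"fingers":1,"xyz":[4,-5,-16],"angular":[0,0,-0.25]},{"fingers":1,"xyz":[8,-10,-16],"angular":[0,0,-0.4]},{"fingers":1,"xyz":[12,-15,-16],"angular":[0,0,-0.55]},{"fingers":1,"xyz":[15.5,-20,-16],"angular":[0,0,-0.7]},{"fingers":1,"xyz":[19,-25,-16],"angular":[0,0,-0.85]},{"fingers":1,"xyz":[23,-29.5,-16],"angular":[0,0,-1.0]},{"fingers":1,"xyz":[27,-34.5,-16],"angular":[0,0,-1.15]},{"fingers":1,"xyz":[31,-39.5,-16],"angular":[0,0,-1.3]},{"fingers":1,"xyz":[35,-44,-16],"angular":[0,0,-1.4]},{"fingers":1,"xyz":[38,-48,-16],"angular":[0,0,-1.5]}])

```text
clock: 1.6
position: [0.4069, 0.002, 0.4037]
ee_rot: [1.868, 2.525, -0.0]
force: [1.3, -0.6, -0.8]
width: 0.008
```

```bash
cat > to.py <<'E'
# to.py x y z toolx_azimuth_rad : print jog numbers from current pose
import sys
from h import *
np.set_printoptions(precision=3,suppress=True)
s=arm.observe();M=R.from_rotvec(s['ee_rot']).as_matrix()
x,y,z,a=map(float,sys.argv[1:5])
G=np.array([[np.cos(a),np.sin(a),0],[np.sin(a),-np.cos(a),0],[0,0,-1]]).T
G=np.c_[[np.cos(a),np.sin(a),0],[np.sin(a),-np.cos(a),0],[0,0,-1]]
print('t',s['clock'],'pos',s['position'],'az',np.arctan2(M[1,0],M[0,0]),'tilt',np.arccos(-M[2,2]),'F',s['force'],'w',s['width'])
print('xyz cm',M.T@(np.array([x,y,z])-s['position'])*100,'ang',R.from_matrix(M.T@G).as_rotvec(),'j',s['joints'])
E
python3 to.py 0.56 0.40 0.33 3.14
```

```text
t 1.6 pos [0.407 0.002 0.404] az 1.8678697064711416 tilt 0.0004851584106114528 F [ 1.263 -0.615 -0.831] w 0.007896286680243234
xyz cm [33.574 26.29   7.36 ] ang [-0.     0.001 -1.272] j [ 0.521  0.01  -0.646  1.733  0.006  1.4    0.17 ]
```

Request:
jog_arm(moves=[{"fingers":1,"xyz":[4,3.2,0],"angular":[0,0,-0.15]},{"fingers":1,"xyz":[8,6.4,0],"angular":[0,0,-0.3]},{"fingers":1,"xyz":[12,9.6,0],"angular":[0,0,-0.45]},{"fingers":1,"xyz":[16,12.8,0],"angular":[0,0,-0.6]},{"fingers":1,"xyz":[20,16,1],"angular":[0,0,-0.75]},{"fingers":1,"xyz":[24,19,2],"angular":[0,0,-0.9]},{"fingers":1,"xyz":[28,22,4],"angular":[0,0,-1.05]},{"fingers":1,"xyz":[31,24.5,5],"angular":[0,0,-1.18]},{"fingers":1,"xyz":[33.5,26.3,7.4],"angular":[0,0,-1.27]},{"fingers":1,"xyz":[33.5,26.3,7.4],"angular":[0,0,-1.27]}])

```text
clock: 2.85
position: [0.5605, 0.3982, 0.3261]
ee_rot: [-0.005, -3.137, 0.003]
force: [-0.5, 0.4, -0.1]
width: 0.005
```

```bash
python3 to.py 0.578 0.405 0.205 3.14; python3 - <<'E'
from h import *
im=imaging.get_image('wrist')[:,:,::-1];cv2.imwrite('pics/w1.png',im)
im=imaging.get_image('scene')[:,:,::-1];cv2.imwrite('pics/s2.png',cv2.resize(im[60:280,130:370],None,fx=2.4,fy=2.4))
E
```

```text
t 2.85 pos [0.561 0.398 0.326] az 3.1381617130451125 tilt 0.005123227781412378 F [-0.505  0.365 -0.077] w 0.005045052021876384
xyz cm [-1.8    0.707 12.098] ang [-0.002 -0.005 -0.002] j [-0.21   0.654 -0.924  1.211  0.505  1.512  0.512]
```

View pics/w1.png

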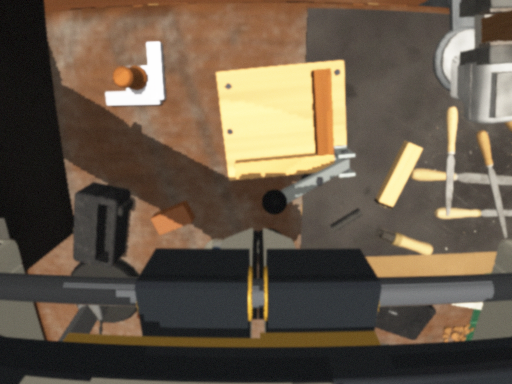

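View pics/s2.png

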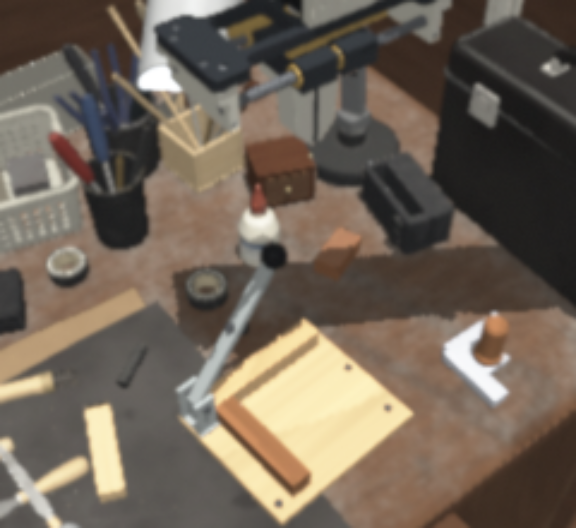

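The wrist view shows the ball at (273,201) and the jig clear. In the scene view the gripper stands clear in front of the lamp. I'll work out the waypoints along the ball's arc.

```bash
python3 - <<'E'
from h import *
np.set_printoptions(precision=2,suppress=True)
s=arm.observe();M=R.from_rotvec(s['ee_rot']).as_matrix()
c=np.array([.5242,.4317,0]);Z=R.from_euler('z',.088).as_matrix()
for th in(.88,.75,.6,.45,.3,.15,.05,0):
    b=c+Z@[.0558,.0761-.156*np.cos(th),0];b[2]=.05+.156*np.sin(th)+.029
    print(th,b*100,M.T@(b-s['position'])*100)
E
```

```text
0.88 [58.18 41.34 19.92] [-2.06  1.69 12.99]
0.75 [58.31 39.87 18.53] [-2.2   0.22 14.38]
0.6 [58.44 38.42 16.71] [-2.34 -1.23 16.21]
0.45 [58.54 37.25 14.69] [-2.46 -2.4  18.23]
0.3 [58.62 36.4  12.51] [-2.54 -3.25 20.41]
0.15 [58.67 35.88 10.23] [-2.6  -3.77 22.69]
0.05 [58.68 35.72  8.68] [-2.61 -3.92 24.24]
0 [58.68 35.7   7.9 ] [-2.61 -3.94 25.02]
```

Request:
jog_arm(moves=[{"fingers":1,"xyz":[-2,1.5,6],"angular":[0,0,0]},{"fingers":1,"xyz":[-2.1,1.5,10],"angular":[0,0,0]},{"fingers":1,"xyz":[-2.1,1.2,13],"angular":[0,0,0]},{"fingers":1,"xyz":[-2.2,0.2,14.5],"angular":[0,0,0]},{"fingers":1,"xyz":[-2.3,-0.8,15.8],"angular":[0,0,0]},{"fingers":1,"xyz":[-2.4,-1.7,17.1],"angular":[0,0,0]},{"fingers":1,"xyz":[-2.5,-2.5,18.5],"angular":[0,0,0]},{"fingers":1,"xyz":[-2.5,-3.1,20],"angular":[0,0,0]},{"fingers":1,"xyz":[-2.6,-3.5,21.5],"angular":[0,0,0]},{"fingers":1,"xyz":[-2.6,-3.8,23],"angular":[0,0,0]}])

```text
clock: 4.2
position: [0.5892, 0.3459, 0.0985]
ee_rot: [-0.025, -3.141, 0.03]
force: [-3.2, -28.6, 7.7]
width: 0.005
```

```bash
python3 to.py 0.587 0.357 0.077 3.14;  python3 - <<'E'
from h import *
im=imaging.get_image('scene')[:,:,::-1];cv2.imwrite('pics/s3.png',cv2.resize(im[60:280,130:370],None,fx=2.4,fy=2.4))
E
```

```text
t 4.2 pos [0.589 0.346 0.099] az 3.1259661748685463 tilt 0.01908691453159174 F [ -3.151 -28.605   7.731] w 0.00544213541070471
xyz cm [0.242 1.147 2.133] ang [-0.019 -0.    -0.014] j [-0.137  0.822 -0.836  1.506  0.661  1.126  0.44 ]
```

View pics/s3.png

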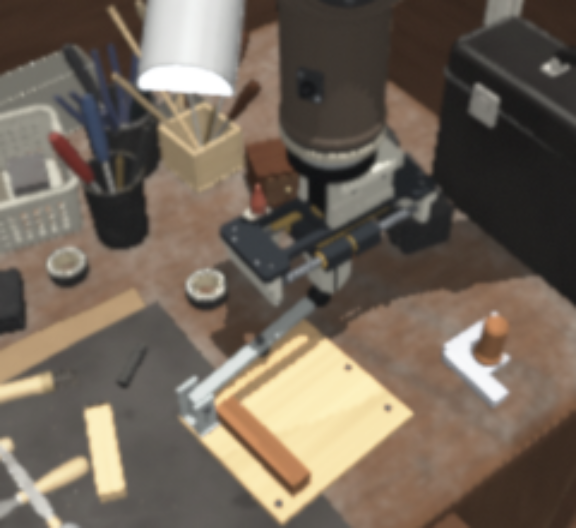

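The scene shows the bar about 0.25 rad from level. The fingertip has slipped past the ball's free end and is being pushed along -y. I'll back off, lift, and push again from the hinge side of the ball.

Request:
jog_arm(moves=[{"fingers":1,"xyz":[0,-2.5,0],"angular":[0,0,0]},{"fingers":1,"xyz":[0,-2.5,-5],"angular":[0,0,0]},{"fingers":1,"xyz":[0,-2.5,-5],"angular":[0,0,0]},{"fingers":1,"xyz":[0,0.8,-5],"angular":[0,0,0]},{"fingers":1,"xyz":[0,0.8,-4],"angular":[0,0,0]},{"fingers":1,"xyz":[0,0.8,-2],"angular":[0,0,0]},{"fingers":1,"xyz":[0,0.8,-1],"angular":[0,0,0]},{"fingers":1,"xyz":[0,0.8,0],"angular":[0,0,0]},{"fingers":1,"xyz":[0,0.8,1],"angular":[0,0,0]},{"fingers":1,"xyz":[0,0.8,1.6],"angular":[0,0,0]},{"fingers":1,"xyz":[0,0.8,1.6],"angular":[0,0,0]}])

```text
clock: 5.62
position: [0.5871, 0.3667, 0.0833]
ee_rot: [-0.011, -3.141, 0.0]
force: [0.3, 0.5, 0.3]
width: 0.009
```

```bash
python3 to.py 0.587 0.366 0.076 3.14
```

```text
t 5.625 pos [0.587 0.367 0.083] az 3.134756524899419 tilt 0.00047269520841460044 F [0.271 0.529 0.339] w 0.008567497105986218
xyz cm [ 0.01  -0.066  0.728] ang [-0.    -0.    -0.005] j [-0.161  0.847 -0.833  1.502  0.673  1.096  0.424]
```

Request:
jog_arm(moves=[{"fingers":1,"xyz":[0,-0.3,0.3],"angular":[0,0,0]},{"fingers":1,"xyz":[0,-0.3,0.6],"angular":[0,0,0]},{"fingers":1,"xyz":[0,-0.3,0.9],"angular":[0,0,0]},{"fingers":1,"xyz":[0,-0.3,1.1],"angular":[0,0,0]}])

```text
clock: 6.12
position: [0.5876, 0.3645, 0.0761]
ee_rot: [0.011, 3.139, 0.001]
force: [-7.5, -5.7, 33.1]
width: 0.007
```

```bash
python3 to.py 0.587 0.366 0.076 3.14;python3 - <<'E'
from h import *
im=imaging.get_image('scene')[:,:,::-1];cv2.imwrite('pics/s4.png',cv2.resize(im[130:280,190:340],None,fx=4,fy=4))
E
```

```text
t 6.125 pos [0.588 0.365 0.076] az 3.1345245717461987 tilt 0.0025857936340992482 F [-7.526 -5.685 33.1  ] w 0.0072839441098778894
xyz cm [0.062 0.147 0.011] ang [ 0.001  0.002 -0.005] j [-0.158  0.852 -0.829  1.512  0.682  1.081  0.419]
```

View pics/s4.png

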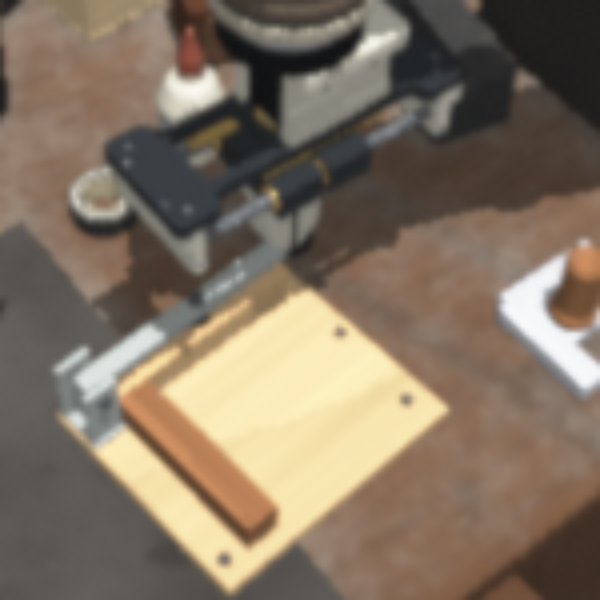

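The bar looks level and pushes back with 33 N, so it is on its stop. Next I'll lift, turn, open the fingers and go above the square.

Request:
jog_arm(moves=[{"fingers":1,"xyz":[0,0,0],"angular":[0,0,0]},{"fingers":1,"xyz":[0,0,-5],"angular":[0,0,0]},{"fingers":0.5,"xyz":[1,-2,-10],"angular":[0,0,0.15]},{"fingers":-1,"xyz":[4,-5,-12],"angular":[0,0,0.3]},{"fingers":-1,"xyz":[7,-8,-12],"angular":[0,0,0.48]},{"fingers":-1,"xyz":[10,-11,-12],"angular":[0,0,0.66]},{"fingers":-1,"xyz":[12.4,-12.9,-12],"angular":[0,0,0.84]},{"fingers":-1,"xyz":[12.4,-12.9,-12],"angular":[0,0,1.02]},{"fingers":-1,"xyz":[12.4,-12.9,-12],"angular":[0,0,1.2]},{"fingers":-1,"xyz":[12.4,-12.9,-11],"angular":[0,0,1.38]},{"fingers":-1,"xyz":[12.4,-12.9,-9],"angular":[0,0,1.57]},{"fingers":-1,"xyz":[12.4,-12.9,-9],"angular":[0,0,1.57]}])

```text
clock: 7.68
position: [0.4614, 0.2347, 0.1617]
ee_rot: [2.227, 2.216, -0.005]
force: [-0.1, 0.1, 0.5]
width: 0.992
```

```bash
python3 to.py 0.464 0.236 0.046 1.567;python3 - <<'E'
from h import *
im=imaging.get_image('wrist')[:,:,::-1];cv2.imwrite('pics/w2.png',im)
im=imaging.get_image('top')[:,:,::-1];t=cv2.resize(im[170:280,170:340],None,fx=4.7,fy=4.7,interpolation=cv2.INTER_CUBIC);cv2.imwrite('pics/t2.png',t)
E
```

```text
t 7.675 pos [0.461 0.235 0.162] az 1.5658899210086845 tilt 0.002972956447161058 F [-0.08   0.079  0.518] w 0.9921565065827181
xyz cm [ 0.16   0.279 11.57 ] ang [-0.002  0.002 -0.001] j [-0.115  0.425 -0.607  1.894  0.301  0.917 -0.871]
```

View pics/w2.png

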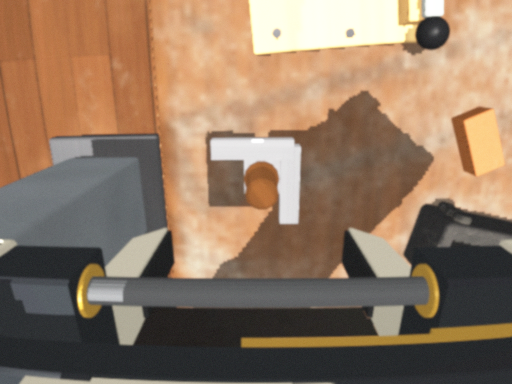

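The wrist view shows the ball at (432,32), the outer face of the plate leg at column 300, that of the stud leg at row 138, and the grip top at about (262,193).

```bash
python3 - <<'E'
from h import *
np.set_printoptions(precision=4,suppress=True)
print('ball',plane('wrist',[(432,32)],.05))
q=plane('wrist',[(300,145),(299,222),(211,138),(293,138)],.014);print(q)
print('griptop',plane('wrist',[(262,193)],.064))
E
```

```text
ball [[0.59   0.3584 0.05  ]]
[[0.4997 0.2671 0.014 ]
 [0.5017 0.1932 0.014 ]
 [0.4212 0.2732 0.014 ]
 [0.4933 0.2732 0.014 ]]
griptop [[0.4656 0.2388 0.064 ]]
```

Request:
jog_arm(moves=[{"fingers":-1,"xyz":[0.25,0.4,5],"angular":[0,0,0]},{"fingers":-1,"xyz":[0.25,0.4,9],"angular":[0,0,0]},{"fingers":-1,"xyz":[0.25,0.4,11.5],"angular":[0,0,0]},{"fingers":-1,"xyz":[0.25,0.4,11.5],"angular":[0,0,0]},{"fingers":0,"xyz":[0.25,0.4,11.5],"angular":[0,0,0]},{"fingers":1,"xyz":[0.25,0.4,11.5],"angular":[0,0,0]},{"fingers":1,"xyz":[0.25,0.4,11.5],"angular":[0,0,0]},{"fingers":1,"xyz":[0.25,0.4,11.5],"angular":[0,0,0]},{"fingers":1,"xyz":[0.25,0.4,11.5],"angular":[0,0,0]},{"fingers":1,"xyz":[0.25,0.4,11.5],"angular":[0,0,0]}], grip_force=45)

```text
clock: 9.02
position: [0.4663, 0.238, 0.0477]
ee_rot: [2.228, 2.215, -0.0]
force: [0.3, -0.3, 0.1]
width: 0.396
```

```bash
python3 to.py 0.5224 0.4415 0.11 1.659
```

```text
t 9.025 pos [0.466 0.238 0.048] az 1.5647668414913858 tilt 6.427332387576651e-05 F [ 0.307 -0.264  0.143] w 0.39559238988022094
xyz cm [20.379  5.484 -6.23 ] ang [ 0.     0.    -0.094] j [-0.197  0.585 -0.516  1.985  0.445  0.684 -0.999]
```

Request:
jog_arm(moves=[{"fingers":1,"xyz":[0,0,0],"angular":[0,0,0]},{"fingers":1,"xyz":[0,0,0],"angular":[0,0,0]},{"fingers":1,"xyz":[0,0,0],"angular":[0,0,0]},{"fingers":1,"xyz":[0,0,0],"angular":[0,0,0]}])

```text
clock: 9.52
position: [0.4662, 0.2381, 0.0477]
ee_rot: [-2.228, -2.215, 0.0]
force: [-0.6, -0.7, 0.7]
width: 0.27
```

Gripped: an opening of 0.27 is about 25 mm, against the 26 mm grip. I'll lift and carry it to a stand-off above the board.

Request:
jog_arm(moves=[{"fingers":1,"xyz":[0,0,-3],"angular":[0,0,0]},{"fingers":1,"xyz":[0,0,-6.2],"angular":[0,0,0]},{"fingers":1,"xyz":[4,1,-6.2],"angular":[0,0,-0.02]},{"fingers":1,"xyz":[8,2,-6.2],"angular":[0,0,-0.04]},{"fingers":1,"xyz":[12,3,-6.2],"angular":[0,0,-0.06]},{"fingers":1,"xyz":[16,4,-6.2],"angular":[0,0,-0.08]},{"fingers":1,"xyz":[19,5,-6.2],"angular":[0,0,-0.094]},{"fingers":1,"xyz":[20.4,5.5,-6.2],"angular":[0,0,-0.094]},{"fingers":1,"xyz":[20.4,5.5,-6.2],"angular":[0,0,-0.094]}])

```text
clock: 10.65
position: [0.5223, 0.4418, 0.1091]
ee_rot: [-2.121, -2.317, 0.001]
force: [-0.6, -0.5, -2.5]
width: 0.273
```

```bash
python3 to.py 0.5224 0.4415 0.06 1.659;python3 - <<'E'
from h import *
im=imaging.get_image('wrist')[:,:,::-1];cv2.imwrite('pics/w3.png',im)
E
```

```text
t 10.65 pos [0.522 0.442 0.109] az 1.658937578400693 tilt 0.000785654892148023 F [-0.568 -0.461 -2.487] w 0.27286854645609077
xyz cm [-0.033  0.007  4.912] ang [-0.001  0.    -0.   ] j [-0.446  0.719 -0.552  1.52   0.417  1.022 -1.019]
```

View pics/w3.png

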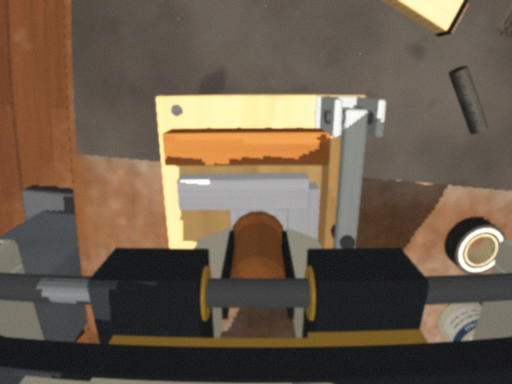

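The wrist view shows the square (legs at rows 175–210 and columns 290–318) parallel to the stud and plate, just inside the corner, with the bar down. I'll lower it next.

Request:
jog_arm(moves=[{"fingers":1,"xyz":[0,0,2],"angular":[0,0,0]},{"fingers":1,"xyz":[0,0,3.8],"angular":[0,0,0]},{"fingers":1,"xyz":[0,0,4.5],"angular":[0,0,0]},{"fingers":1,"xyz":[0,0,4.9],"angular":[0,0,0]},{"fingers":1,"xyz":[0,0,5.0],"angular":[0,0,0]}])

```text
clock: 11.32
position: [0.5226, 0.4404, 0.0597]
ee_rot: [2.122, 2.315, -0.003]
force: [-2.3, -6.6, 6.0]
width: 0.267
```

```bash
python3 to.py 0.5324 0.4525 0.0597 1.659
```

```text
t 11.325 pos [0.523 0.44  0.06 ] az 1.6580188673027025 tilt 0.002440818568497482 F [-2.311 -6.633  5.968] w 0.2666674626400939
xyz cm [ 1.121  1.086 -0.002] ang [-0.001  0.002 -0.001] j [-0.458  0.771 -0.528  1.556  0.451  0.94  -1.046]
```

Request:
jog_arm(moves=[{"fingers":1,"xyz":[0,0.3,0],"angular":[0,0,0]},{"fingers":1,"xyz":[0,0.6,0],"angular":[0,0,0]},{"fingers":1,"xyz":[0,0.6,0],"angular":[0,0,0]}])

```text
clock: 11.7
position: [0.5292, 0.4411, 0.0598]
ee_rot: [2.122, 2.315, -0.001]
force: [-0.4, -5.8, -0.5]
width: 0.271
```

```bash
python3 to.py 0.5324 0.4525 0.0597 1.659; python3 - <<'E'
from h import *
im=imaging.get_image('wrist')[:,:,::-1];cv2.imwrite('pics/w4.png',cv2.resize(im[80:260,140:400],None,fx=3,fy=3,interpolation=cv2.INTER_CUBIC))
E
```

```text
t 11.7 pos [0.529 0.441 0.06 ] az 1.6576899989336114 tilt 0.0016306499109569504 F [-0.442 -5.774 -0.477] w 0.2707624970675579
xyz cm [1.104 0.419 0.012] ang [ 0.     0.002 -0.001] j [-0.455  0.778 -0.527  1.542  0.452  0.947 -1.038]
```

View pics/w4.png

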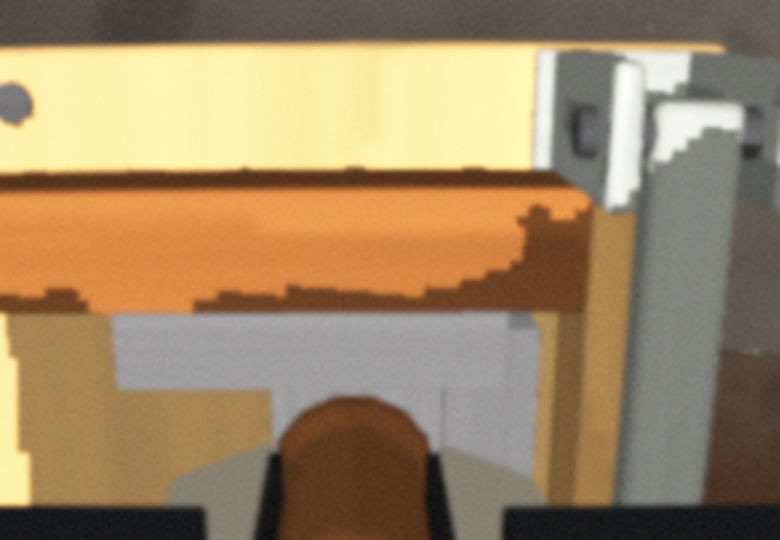

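The leg (crop rows 312–389) seems to touch the stud edge (row 312) already, and there is a gap to the plate (columns 540 to 585). I'll check this numerically.

```bash
python3 - <<'E'
from h import *
np.set_printoptions(precision=4,suppress=True)
C=lambda u:(np.array(u,float)+.5)/3-.5+[140,80]
c=np.array([.5642,.4904,0]);Z=R.from_euler('z',-.088).as_matrix()
f=lambda n,u,z:print(n,((plane('wrist',C(u),z)-c)@Z.T)[:,:2]*1000)
f('stud top edge',[(20,313),(350,312),(580,312)],.036)
f('stud far edge',[(200,190)],.036)
f('leg inner edge',[(120,389),(270,389)],.026)
f('leg top at stud',[(300,314)],.026)
f('plate top edge',[(588,312),(575,500)],.036)
f('plate leg outer',[(540,330),(533,500)],.026)
f('stud leg toe',[(115,350)],.026)
s=arm.observe();print((s['position']-c)@Z.T*1000)
E
```

```text
stud top edge [[-97.7455 -13.0441]
 [-39.9479 -12.8364]
 [  0.0777 -12.7814]]
stud far edge [[-65.0466   8.4644]]
leg inner edge [[-83.5639 -31.0988]
 [-55.0731 -31.0146]]
leg top at stud [[-49.1798 -16.2355]]
plate top edge [[  1.4844 -12.7789]
 [  1.8378 -49.2329]]
plate leg outer [[ -4.7616 -19.2815]
 [ -3.9954 -54.4004]]
stud leg toe [[-83.94   -23.2894]]
[-39.2694 -46.009   59.8298]
```

The stud's face lies 13 mm nearer than I took from the board outline. The square is therefore already against the stud, and the plate is about 6 mm further along tool y. I'll press it home.

Request:
jog_arm(moves=[{"fingers":1,"xyz":[0,0.3,0],"angular":[0,0,0]},{"fingers":1,"xyz":[0,0.55,0.05],"angular":[0,0,0]},{"fingers":1,"xyz":[0.05,0.7,0.1],"angular":[0,0,0]},{"fingers":1,"xyz":[0.1,0.8,0.1],"angular":[0,0,0]},{"fingers":1,"xyz":[0.1,0.8,0.1],"angular":[0,0,0]}])

```text
clock: 12.38
position: [0.535, 0.4416, 0.0597]
ee_rot: [2.121, 2.315, -0.008]
force: [-9.9, -14.0, 16.3]
width: 0.27
```

```bash
python3 to.py 0.5324 0.4525 0.0597 1.659; python3 - <<'E'
from h import *
im=imaging.get_image('wrist')[:,:,::-1];cv2.imwrite('pics/w5.png',cv2.resize(im[80:260,140:400],None,fx=3,fy=3,interpolation=cv2.INTER_CUBIC))
s=arm.observe();print((s['position']-[.5642,.4904,0])@R.from_euler('z',.088).as_matrix()*1000)
E
```

```text
t 12.375 pos [0.535 0.442 0.06 ] az 1.6583124240553333 tilt 0.005302600994424474 F [ -9.943 -13.997  16.267] w 0.2699149875214442
xyz cm [ 1.108 -0.163 -0.007] ang [-0.003  0.005 -0.001] j [-0.454  0.786 -0.526  1.524  0.451  0.96  -1.028]
[-33.38893254 -46.00806567  59.68630505]
```

View pics/w5.png

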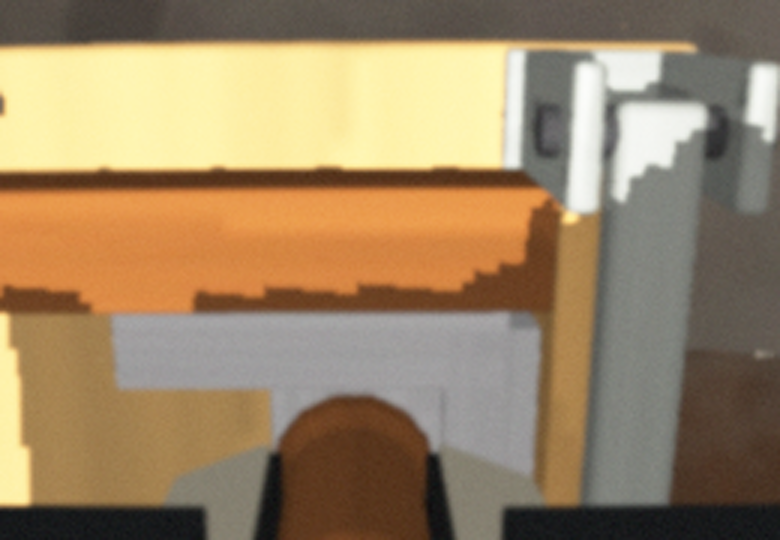

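The picture shows no gap at the stud, and the plate leg close to the plate. I'll add a little more push towards the plate, let it settle and check.

Request:
jog_arm(moves=[{"fingers":1,"xyz":[0,0.1,0],"angular":[0,0,0]},{"fingers":1,"xyz":[0,0.15,0],"angular":[0,0,0]},{"fingers":1,"xyz":[0,0.15,0],"angular":[0,0,0]},{"fingers":1,"xyz":[0,0.15,0],"angular":[0,0,0]},{"fingers":1,"xyz":[0,0.15,0],"angular":[0,0,0]}])

```text
clock: 13.05
position: [0.5351, 0.4416, 0.0597]
ee_rot: [2.121, 2.317, -0.011]
force: [-13.5, -15.2, 19.5]
width: 0.278
```

```bash
python3 to.py 0.5324 0.4525 0.0597 1.659; python3 - <<'E'
from h import *
np.set_printoptions(precision=2,suppress=True)
s=arm.observe();Z=R.from_euler('z',.088).as_matrix();c=np.array([.5642,.4904,0])
im=imaging.get_image('wrist')[:,:,::-1]
cv2.imwrite('pics/w6.png',cv2.resize(im[80:260,140:400],None,fx=3,fy=3,interpolation=cv2.INTER_CUBIC))
print((s['position']-c)@Z*1000,s['force']@Z)
C=lambda u:(np.array(u,float)+.5)/3-.5+[140,80]
f=lambda n,u,z:print(n,((plane('wrist',C(u),z)-c)@Z)[:,:2]*1000)
f('plate top edge',[(557,312),(543,490)],.036)
f('plate leg outer',[(540,330),(534,470)],.026)
f('stud edge',[(20,313),(500,312)],.036);f('stud leg inner',[(120,389),(270,389)],.026)
t=imaging.get_image('top')[:,:,::-1];cv2.imwrite('pics/t3.png',t)
E
```

```text
t 13.05 pos [0.535 0.442 0.06 ] az 1.6589850815952778 tilt 0.007064235987749425 F [-13.491 -15.178  19.528] w 0.2780649186911976
xyz cm [ 1.106 -0.169 -0.01 ] ang [-0.005  0.005 -0.   ] j [-0.453  0.787 -0.527  1.521  0.45   0.963 -1.026]
[-33.32 -46.02  59.65] [-14.77 -13.93  19.53]
plate top edge [[  1.71 -12.66]
 [  1.45 -46.97]]
plate leg outer [[  0.88 -19.19]
 [  1.49 -47.77]]
stud edge [[-91.98 -13.17]
 [ -8.21 -12.71]]
stud leg inner [[-77.82 -31.24]
 [-49.32 -31.07]]
```

The extra push raised the force without moving the square, so it is on the plate. Before handing in, I'll check the bar angle by triangulating the ball from the saved top picture and the wrist ray taken at the same time.

```bash
python3 - <<'E'
from h import *
np.set_printoptions(precision=4,suppress=True)
t=cv2.imread('pics/t2.png');p=imaging.camera_params('top');K=np.array([[p['fx'],0,p['cx']],[0,p['fy'],p['cy']],[0,0,1]])
e=cv2.projectPoints(np.array([[.589,.357,.05]]),p['rvec'],p['tvec'],K,p['dist'])[0].ravel();ec=(e-170+.5)*4.7-.5
g=t.max(2);x,y=ec.astype(int);m=np.zeros_like(g);m[max(0,y-45):y+45,x-45:x+45]=(g[max(0,y-45):y+45,x-45:x+45]<50)
n,l,s,c=cv2.connectedComponentsWithStats(m);print('expected',ec,[(s[i],c[i]) for i in range(1,n) if s[i,4]>200])
st=dict(position=[.4614,.2347,.1617],ee_rot=[2.227,2.216,-.005])
i=1+np.argmax(s[1:,4]);u=(c[i]+.5)/4.7-.5+170
o,d=ray('top',[u]);q,f=ray('wrist',[(432,32)],st);d=d[0];f=f[0]
k=np.linalg.lstsq(np.c_[d,-f],q-o,rcond=None)[0];print(o+d*k[0],q+f*k[1])
E
```

```text
expected [391.7179  94.6066] [(array([378,  74,  37,  39, 879], dtype=int32), array([397.248,  93.041]))]
[0.5898 0.3544 0.0489] [0.589  0.3568 0.0488]
```

```bash
python3 -c "
from cell import job,arm
print(job.sign_off());s=arm.observe();print(s['clock'],s['force'],s['width'])"
```

```text
the job is handed in; nothing more can be done
None
the job is handed in; nothing more can be done
```

The job is handed in at about 13 s: the clamp bar is down, and the square is seated in the corner, still gripped and pressed against plate and stud. Sign-off gave no verdict.

**Clamp bar:** My first push slipped off the ball's free end, with a side force of about 29 N. I backed off and pushed again from the hinge side until it pushed back with 33 N. Triangulated afterwards, the ball was 49 mm above the desk, against 50 mm when fully down. The two sight lines missed each other by about 2.5 mm.

**Square:**
- **Contact:** in jig axes, the reaction was about 15 N along the plate direction and 14 N along the stud direction, less some board friction. It pressed on the board with about 20 N. The last extra push raised the force without moving the square.
- **Alignment:** the wrist camera puts the legs parallel to the faces and within about 1 mm of them.
- **Flatness and grip:** the tool's tilt was 0.007 rad and its height matched the square lying on the board. The opening of 0.278 is about 26 mm, the diameter of the grip.

**Checks that disagreed or were missed:**
- The stud's face was about 13 mm nearer than the corner position I worked out from the board's outline. The contact force and the wrist picture agreed with each other, so I used those.
- I did not re-measure the bystanders. The arm's path stayed clear of them.
- The final close-up could not be viewed because the limit of 12 pictures was reached. The last alignment figures use edges from the picture before it, with the plate's edges set by eye.

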